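# Assemble a flow cell in its spring clamp

### The arm

A 6-joint arm with a two-finger parallel gripper is mounted at the origin on a cart in front of the work surface, level with it; the furniture and walls round the work are solid. World frame = base frame: x ahead of the robot, y to its left, z up, the work surface at z = 0. Lengths are in m, angles in degrees, forces in N, time in s.
With the tool pointing down it reaches from about 0.4 to 0.825 m from the base axis. Payload 7 kg.
Tool frame: the origin (TCP) lies between the finger pads; the fingertips stand 25 mm ahead of it and the grasp point (between the pads) lies 6 mm ahead of it; z points along the fingers, y is the line along which they close (so a half turn about z gives the same grasp; the last joint's range is limited). The gripper opens to 88 mm and grips with 3 to 60 N. Pads are 19 mm wide; open, the fingers measure 130 mm over their backs; the gripper's body (78 mm by 193 mm) begins 47 mm behind the grasp point.
Start: joints at [84.918, 20.546, 0.682, 0, -70.136, -16.507], TCP at [0.248, 0.628, 0.252] pointing down, gripper open.
Joint ranges: [-176.03, 176.03], [-82.01, 121.73], [-58.28, 71.71], [-173.87, 95.51], [-174.79, -0.11], [-173.66, 173.66]. Speed limits (degrees/s): [136.94, 136.94, 172.46, 180, 180, 180].

### API

Orientations are given as [roll, pitch, yaw] about the fixed x, y, z axes, in that order (R = Rz(yaw) Ry(pitch) Rx(roll)).
In Python, from plant import ctrl gives the robot as it stands.
- The arm moves only by the shell command python3 drive.py 'ROWS'. ROWS is 1 to 8 rows, one to a line, with the numbers parted by spaces; each row has 5 numbers: dx, dy, dz in normalised numbers (1 is 1 m), then a turn about the tool's z in shares of pi/2 rad (1.0 is pi/2 rad), then the finger opening in m; each row is the pose to reach, as a shift and turn from the pose commanded when the command began, along the tool's axes at that moment; what a row does not reach only later rows make up. A row lasts 1/8 s, in which the tool goes at most 0.0625 m and 10.7 degrees, less where a joint would pass 70% of its speed; a pose out of reach is approached as far as the arm can. The fingers move at their own pace and stop on an object; the grip force is fixed at half the most. Time passes only in rows, so rows that do not move let the fingers close. It prints the time, the measured TCP pose, the force, the opening and the grip force at its end. No shift or turn number may pass 1 either way. Input that does not fit is refused with a message, and nothing moves.
- ctrl.get_obs(): the state, without advancing time (a new reading comes with each control period).
- ctrl.snapshot(name): name is "side" or "top" or "wrist"; returns a dict with "frame" (420x560x3 uint8, red, green, blue), "z_map" (420x560 float32, m along the optical axis (not along the pixel's ray), 0 where there is no reading), "fovy" (degrees; the focal length in pixels is half the picture's height over the tangent of half this angle, whatever the lens; pixels are square), "cx", "cy" (the principal point, pixels), "R" (3x3) and "t" (3): a world point X has camera coordinates R X + t; the wrist camera has in their place "T_tool_cam" (4x4, takes a point from camera to tool coordinates, whose origin is the TCP and whose axes are the flange's). Camera axes: x right, y down, z forward; pixel columns grow to the right and rows downward; lengths in m; the calibration is good to about 2 mm. A picture is of the moment at which its call begins: read the wrist's pose just before it.
- ctrl.close_job(): hands the job in; it is judged then, once.
The state is a dict: "clock": time; "joint_pos": joint angles; "qvel": joint speeds; "tau": joint torques, N m; "tool_pos": TCP position; "orientation": TCP orientation; "force": force on the tool from outside, world axes, zero at the start; "moment": the same for the moment, N m; "opening": finger opening in m; "gripper_force": force on a finger pad.
Only numpy, scipy, OpenCV 4.12 (cv2) and the standard library are available. Lean on these libraries where they do the work, as an engineer would, in place of code of your own. Each camera call takes 0.05 s, during which the arm holds its last target. There are 200 camera calls.

### The job

Assemble the flow cell in its spring clamp: lay the amber cell body squarely in the pocket, the blue spacer frame squarely on it, and then the grey aluminium cover, with its long tongue hooked under the steel keeper bar. Press the cover's other end down until the red-tipped spring catch has snapped over its nose, so that the closed stack is held down, then let go. Leave the other things on the bench where they are.

Things in the scene. Friction and masses are not known exactly. Their poses are not given: they have to be found in the camera images.
- clamp: Spring clamp screwed to the bench (does not move): black base plate 134 x 92 x 8 mm, 55 mm high in all. Origin: centre of its underside; z up, +x to the catch end, -x to the keeper end. Four corner posts with sloping lead-ins, 50 mm high, bound a pocket 66 long (x -33..33), 46 wide (y -23..23). Long sides open for fingers at x -23..23 down to the base (z 8); ends open at |y| < 14.
- pocket_floor (a point): Centre of the pocket floor, 16 mm above the clamp's origin, axes as the clamp's. The floor is an aluminium lift plate on springs that stays level and can be pressed down at most 4 mm (4.5 N to start, 1.5 N more per mm); the parts' weight alone does not sink it.
- keeper_edge (a point): Middle of the lower inner edge of the keeper, a fixed steel bar across the clamp's -x end: clamp frame x -39, z 42. The bar covers x -49..-39, |y| < 30, underside z 42, top z 48 (screw heads 51). Below it, at |y| < 14, is free space for the tongue.
- catch (a joint): Angle (rad) of the spring catch at the clamp's +x end: 0 at rest against its stop, positive outwards, up to 0.35. Steel lever 20 mm wide, pivoted about the clamp's y at x 44, z 17. Spring-closed: about 1.5 N at the hook at rest, 3 N when pushed clear. A nose pressed down on its red ramp pushes it aside, and it snaps back over the nose.
- hook_tip (a point): Inner lower edge of the catch's hook; at rest at clamp x 38, z 42.3. Above it the red ramp slopes up and outwards from x 38.5, z 44 to about x 45, z 55.
- lift_plate (a joint): how far the lift plate is pressed down, m: 0 free, 0.004 at its stop; about 0.002 with the closed stack
- cell_body: amber plastic block 64 x 44 x 18 mm (x, y, z) with a dark flow channel on top, about 0.09 kg. Origin: centre of its underside, z up. Symmetrical under a half turn. Grip it across its 44 mm width (y).
- spacer: blue rigid frame 64 x 44 x 6 mm (x, y, z) with an opening 42 x 24 mm, about 0.03 kg. Origin: centre of its underside, z up. Symmetrical under a half turn. Grip it across its 44 mm width (y).
- cover: Grey aluminium plate 64 x 44 x 8 mm with a round window, about 0.07 kg. Origin: centre of its underside, z up. Tabs 22 mm wide, 4 mm thick, level with the underside: the tongue (-x, to x -45) and the shorter nose (+x, to x 40). Grip it across its 44 mm width (y). Closed, its origin is 38 mm above the clamp's, axes as the clamp's, the tongue 6 mm under the bar.
- tongue_end (a point): Middle of the tongue's end face, 45 mm from the cover's origin along its -x, 2 mm above its underside. The keeper bars the way straight down: the tongue goes under it with the cover tilted 20 to 30 degrees, tongue end low, then the cover is swung down.
- nose_end (a point): middle of the nose's end face, 40 mm from the cover's origin along its +x, 2 mm above its underside
- pipette: white and blue micropipette lying behind the clamp, 42 x 239 x 27 mm, bystander
- tweezer: steel tweezers, 14 x 123 x 9 mm, bystander
- vial: white vial standing, 21 mm across, 60 mm high, bystander
- pouch: flat grey foil pouch 125 x 85 x 9 mm, bystander
- notes: yellow sticky-note pad 50 x 50 x 12 mm, bystander
- red_plate: petri dish with dark red agar, 93 mm across, 15 mm high, bystander
- notebook: red notebook 210 x 152 x 15 mm, bystander

How it is judged (in metres and radians):
On the way, in this order (a step that is already met when the one before it is completed fails the run):
1. the cell body lies squarely on the pocket floor, let go (z of cell_body in the frame of clamp below 0.0175 m and horizontal distance between cell_body and clamp below 0.003 m and angle between the x axis of cell_body and the x axis of clamp, either way round below 0.06 rad and angle between cell_body's own z axis and vertical below 0.05 rad and contact force between the fingers and cell_body below 0.2 N), for 0.2 s.
2. the spacer lies squarely on the cell body in the pocket, let go (z of spacer in the frame of clamp between 0.029 and 0.0355 m and horizontal distance between spacer and clamp below 0.003 m and angle between the x axis of spacer and the x axis of clamp, either way round below 0.06 rad and angle between spacer's own z axis and vertical below 0.05 rad and contact force between the fingers and spacer below 0.2 N), for 0.2 s.
At the end, for the whole second after the job is handed in: Body, spacer and cover stacked in the pocket, centred within 3 mm (cover 4), square within 0.06 rad; tongue under the keeper and nose under the hook (tab ends below 41.5 mm over the clamp's underside, cover level to 0.04 rad), catch within 0.04 rad of rest, lift plate down over 1 mm, at rest (horizontal distance between each of cell_body, spacer and clamp below 0.003 m and angle between the x axis of each of cell_body, spacer and the x axis of clamp, either way round below 0.06 rad and z of cell_body in the frame of clamp below 0.0155 m and z of spacer in the frame of clamp between 0.029 and 0.0335 m and horizontal distance between cover and clamp below 0.004 m and angle between cover's own z axis and vertical below 0.04 rad and z of each of tongue_end, nose_end in the frame of clamp below 0.0415 m and x of tongue_end in the frame of clamp below -0.041 m and z of nose_end in the frame of clamp above 0.036 m and value of joint catch below 0.04 rad and value of joint lift_plate above 0.001 m and linear speed of cover below 0.01 m/s); the robot touches nothing.
It fails at once if a bystander is moved by more than 30 mm (distance of any of pipette, tweezer, vial, pouch, notes, red_plate, notebook from where it was at the start of the episode above 0.03 m).
It also fails if it takes over 72 s, if anything falls off the work surface, if the arm or the gripper's body presses on something with over 40 N, if the wrist force passes 120 N, or if a joint passes its speed limit or range.

## Working session

There is one attempt and no reset: what is moved stays moved. The work goes in short steps, Python scripts to look and compute and a shell command to move; the robot and the scene stay as the last step left them, time stands still between calls to the robot, and variables do not carry over. Pictures are saved under pics/ and viewed, at most 10 in all, crops included, and the job is handed in when it is done.

```bash
ls; mkdir -p pics; cat > h.py <<'E'
import numpy as np, cv2
from plant import ctrl
def save(n,c):
    cv2.imwrite(f'pics/{n}.png',c[:,:,::-1])
E
python3 - <<'E'
from h import *
o=ctrl.get_obs(); print({k:np.round(v,3).tolist() for k,v in o.items()})
for n in ('top','side'):
    s=ctrl.snapshot(n); np.savez(f'{n}.npz',**s); save(n+'0',s['frame'])
    print(n,s['fovy'],s['cx'],s['cy'],np.round(s['R'],3).tolist(),np.round(s['t'],3), 'campos',np.round(-s['R'].T@s['t'],3))
E
```

```text
drive.py
pics
plant.py
{'clock': 0.0, 'joint_pos': [84.92, 20.591, 0.633, -0.019, -70.136, -16.507], 'qvel': [0.037, -0.09, 0.011, 0.064, 0.047, -0.096], 'tau': [-0.002, -58.271, 29.306, 6.998, 0.007, -0.0], 'tool_pos': [0.248, 0.627, 0.251], 'orientation': [179.906, -0.009, -21.594], 'force': [0.086, -0.03, -0.257], 'moment': [0.043, 0.089, 0.036], 'gripper_force': 0.0, 'opening': 0.088}
top 49.659451748501716 276.98047008359595 220.49759716394337 [[0.007, -1.0, -0.018], [-0.987, -0.004, -0.162], [0.162, 0.019, -0.987]] [0.008 0.543 1.201] campos [ 0.341 -0.013  1.273]
side 50.462849688132074 279.74608537201715 211.22143184240872 [[-0.79, 0.613, -0.012], [0.37, 0.461, -0.807], [-0.489, -0.642, -0.591]] [ 0.427 -0.147  1.85 ] campos [1.296 0.994 0.98 ]
```

View pics/top0.png

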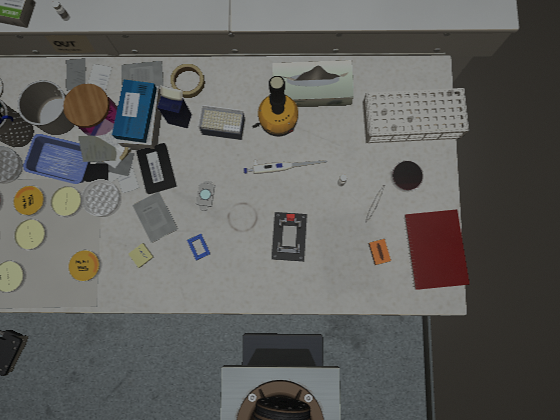

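View pics/side0.png

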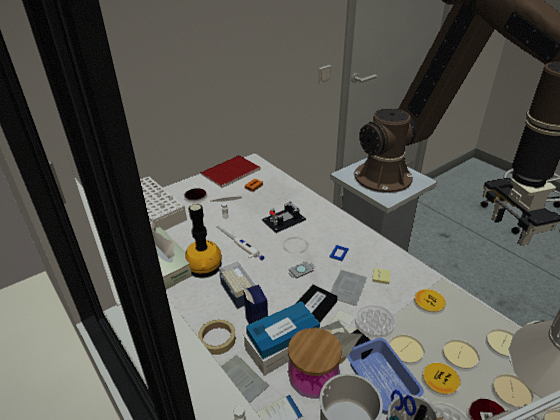

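The top view shows the clamp at (290,236) with its red catch at (290,217), so +x points away from the robot. The amber body is at (379,251), the blue spacer at (199,247) and the grey cover near (205,196). The pouch is at (155,217) and the notes at (141,255). The side view agrees. I'll take coarse positions from the top view and refine them with the wrist camera.

```bash
cat >> h.py <<'E'
from scipy.spatial.transform import Rotation as Ro
def cam(s,obs=None):
    f=s['frame'].shape[0]/2/np.tan(np.radians(s['fovy'])/2)
    if 'R' in s: return f,s['R'].T,-s['R'].T@s['t']
    T=np.array(s['T_tool_cam']); Rt=Ro.from_euler('xyz',obs['orientation'],degrees=True).as_matrix()
    return f,Rt@T[:3,:3],Rt@T[:3,3]+np.array(obs['tool_pos'])
def ray(s,uv,z,obs=None):
    f,R,c=cam(s,obs); uv=np.atleast_2d(uv).astype(float)
    d=np.c_[(uv[:,0]-s['cx'])/f,(uv[:,1]-s['cy'])/f,np.ones(len(uv))]@R.T
    return c+d*((z-c[2])/d[:,2])[:,None]
def blobs(m,amin=30):
    cs,_=cv2.findContours(m.astype(np.uint8),cv2.RETR_EXTERNAL,cv2.CHAIN_APPROX_NONE)
    return [c[:,0] for c in sorted(cs,key=cv2.contourArea,reverse=True) if cv2.contourArea(c)>amin]
def rect(P):
    """min-area rectangle of xy points in mm: centre, long, short, yaw of long side (deg)"""
    (cx,cy),(w,h),a=cv2.minAreaRect((P[:,:2]*1000).astype(np.float32))
    if w<h: w,h,a=h,w,a+90
    return np.round([cx,cy,w,h,(a+90)%180-90],1)
def toolmove(obs,target,yaw=None):
    """world target -> shift in tool axes"""
    R=Ro.from_euler('xyz',obs['orientation'],degrees=True).as_matrix()
    return np.round(R.T@(np.array(target)-obs['tool_pos']),4)
E
python3 - <<'E'
from h import *
s=dict(np.load('top.npz')); hsv=cv2.cvtColor(s['frame'],cv2.COLOR_RGB2HSV)
def roi(m,u,v,r):
    k=np.zeros_like(m); k[v-r:v+r,u-r:u+r]=1; return m&k
H,S,V=cv2.split(hsv)
ms={'body':(roi(((H<20)&(S>130)&(V>80)),379,251,18),.018),'spacer':(roi((H>100)&(H<130)&(S>120),199,247,18),.006),
'clamp':(roi((V<75),290,236,32),.008),'cover':(roi((V<135),205,196,18),.008)}
for k,(m,z) in ms.items():
    for b in blobs(m,8)[:2]: print(k,rect(ray(s,b,z)),b.mean(0))
u,v=205,196; c=s['frame'][v-20:v+20,u-20:u+20]; c2=s['frame'][200:270,255:325]
save('cz',np.hstack([cv2.resize(c,(400,400),interpolation=0),cv2.resize(c2,(400,400),interpolation=0)]))
o=ctrl.get_obs(); w=ctrl.snapshot('wrist'); print(w['fovy'],w['cx'],w['cy'],np.round(w['T_tool_cam'],3).tolist())
E
```

```text
body [ 462.3 -272.1   62.6   43.7   14.9] [379.5915493  251.26760563]
spacer [474.5 233.1  63.1  42.7  25.1] [198.06153846 246.36923077]
clamp [504.9 -22.1 134.4  89.5  -3.6] [289.02580645 236.28387097]
cover [612.2 226.7  99.1  86.1  10.5] [203.21705426 198.89147287]
59.01442073749885 275.1774261478386 213.98016860645376 [[0.001, -0.957, -0.291, 0.079], [1.0, 0.0, 0.001, -0.001], [-0.001, -0.291, 0.957, -0.134], [0.0, 0.0, 0.0, 1.0]]
```

View pics/cz.png

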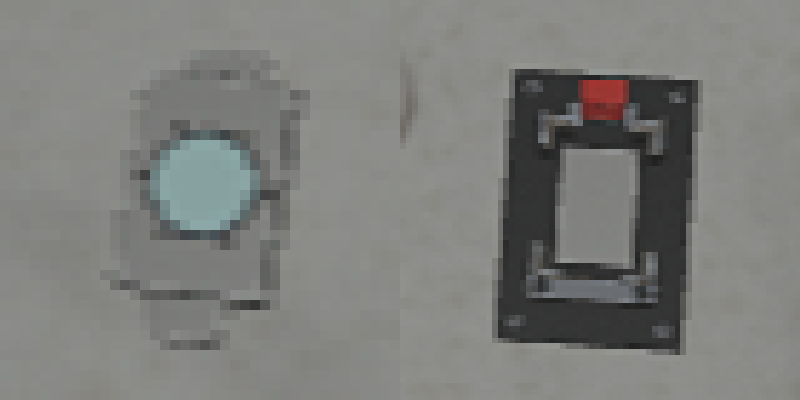

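Sizes match: the clamp is at (505,-22) mm with yaw -3.6°, the body at (462,-272) with yaw 15°, and the spacer at (474,233) with yaw 25°. The cover's tongue points towards the robot and its window is at about (205.5,194.5) px. Next I'll move over the spacer and cover to look with the wrist camera.

Careful with the scale: turns go in shares of pi/2 rad. That gives: -17 degrees / 90 = -0.1889.

```bash
python3 drive.py '0.049 0.038 -0.005 -0.0556 0.088
0.098 0.076 -0.01 -0.1111 0.088
0.147 0.114 -0.015 -0.1667 0.088
0.196 0.152 -0.02 -0.1889 0.088
0.245 0.19 -0.025 -0.1889 0.088
0.294 0.229 -0.03 -0.1889 0.088
0.343 0.267 -0.03 -0.1889 0.088
0.392 0.305 -0.03 -0.1889 0.088'
python3 drive.py '0 0 0 0 0.088
0 0 0 0 0.088
0 0 0 0 0.088'
python3 - <<'E'
from h import *
import pickle
o=ctrl.get_obs(); w=ctrl.snapshot('wrist'); pickle.dump((o,w),open('w1.pkl','wb')); save('w1',w['frame']); print(o['tool_pos'],o['orientation'])
E
```

```text
clock: 1.15
tool_pos: [0.5012, 0.1979, 0.2818]
orientation: [-180.0, -0.0, -4.6]
force: [0.8, -0.0, 0.1]
opening: 0.0876
gripper_force: 0.0
clock: 1.52
tool_pos: [0.5002, 0.2007, 0.2815]
orientation: [-180.0, 0.0, -4.5]
force: [1.0, -0.0, 0.2]
opening: 0.0877
gripper_force: 0.0
[0.50021108 0.20074369 0.28149188] [-1.79996762e+02  7.36968659e-03 -4.50979384e+00]
```

View pics/w1.png

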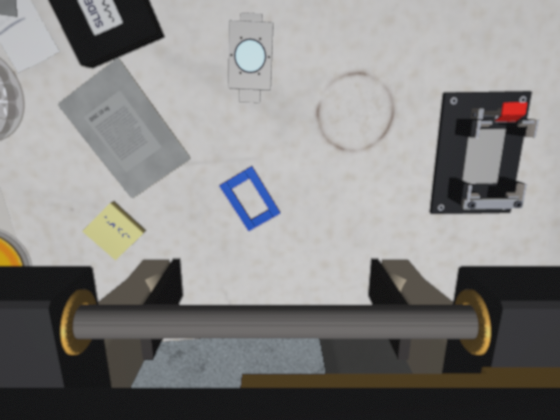

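The wrist view shows the cover at (250,57) with its nose up at (251,17) and its tongue down at (249,96). The spacer is at (250,198) and the clamp base spans (432..530, 92..214).

```bash
python3 - <<'E'
from h import *
import pickle
o,w=pickle.load(open('w1.pkl','rb')); H,S,V=cv2.split(cv2.cvtColor(w['frame'],cv2.COLOR_RGB2HSV))
def sub(m,a,b,c,d):
    k=np.zeros(m.shape,bool); k[c:d,a:b]=1; return m&k
def rep(n,m,z):
    for b in blobs(m,150)[:2]: print(n,rect(ray(w,b,z,o)),b.min(0),b.max(0))
rep('spacer',sub((S>150)&(H>100)&(H<130),200,300,150,240),.006)
rep('clamp base',sub(V<70,420,540,85,220),.008)
g=sub((V<175),215,285,8,108)
rep('cover all',g,.008)
g2=cv2.morphologyEx(g.astype(np.uint8),cv2.MORPH_CLOSE,np.ones((9,9)))
rep('cover plate',cv2.morphologyEx(g2,cv2.MORPH_OPEN,np.ones((30,30))),.008)
rep('window',sub((H>85)&(H<110)&(S>20)&(V>180),225,275,35,75),.008)
rep('red',sub((S>150)&((H<8)|(H>172)),490,540,95,135),.05)
print('z plate',np.unique(V[40:75,232:236]))
E
```

```text
spacer [475.1 232.   61.2  41.4  26. ] [221 168] [278 229]
clamp base [505.5 -23.3 130.6  93.8  -3.6] [431  92] [530 212]
cover all [622.7 217.5  82.1  45.7  -7.1] [227  14] [273 101]
window [625.3 217.4  27.6  27.2  85.5] [236  41] [263  70]
red [552.1 -29.1  24.9  18.   80.1] [497 102] [527 121]
z plate [135 136 137 138 139 140 141 142 143 146 147 148 149 150 153 154 155 156
 157 158 159 161 163 166 167 168 169 171 172 173 174 175 176 177 178 179
 180 181 182]
```

Scaled: -19.4 degrees / 90 = -0.2156.

```bash
python3 drive.py '0 0.06 0.01 -0.0556 0.088
0 0.12 0.02 -0.1111 0.088
0 0.18 0.03 -0.1667 0.088
0 0.24 0.04 -0.2156 0.088
0 0.3 0.05 -0.2156 0.088
0 0.36 0.06 -0.2156 0.088
0 0.42 0.07 -0.2156 0.088
-0.001 0.4745 0.08 -0.2156 0.088' | tail -1
python3 drive.py '0 0 0 0 0.088
0 0 0 0 0.088
0 0 0 0 0.088'
python3 - <<'E'
from h import *
o=ctrl.get_obs(); w=ctrl.snapshot('wrist'); H,S,V=cv2.split(cv2.cvtColor(w['frame'],cv2.COLOR_RGB2HSV))
for b in blobs((H<22)&(S>130)&(V>80),800)[:3]: print(rect(ray(w,b,.018,o)),b.min(0),b.max(0), np.median(w['z_map'][b[:,1],b[:,0]]))
print(o['tool_pos'],o['orientation'])
save('w2',w['frame'])
E
```

```text
gripper_force: 0.0
clock: 2.95
tool_pos: [0.4623, -0.2718, 0.202]
orientation: [180.0, -0.0, 14.9]
force: [1.0, 0.4, 0.4]
opening: 0.0878
gripper_force: 0.0
[ 478.5 -428.1  190.8  144.9    5.8] [348 100] [559 304] 0.33195224
[ 463.2 -273.8   63.5   42.4   14.9] [254 159] [302 229] 0.32612565
[ 304.3 -430.   291.2   20.   -75.1] [243 369] [525 385] 0.078122266
[ 0.46234705 -0.27183496  0.20196313] [ 1.79983763e+02 -3.87852092e-02  1.49370476e+01]
```

```bash
python3 drive.py '0 0.0018 0.06 0 0.07
0.0005 0.0018 0.12 0 0.07
0.0005 0.0018 0.172 0 0.07
0.0005 0.0018 0.172 0 0.07
0.0005 0.0018 0.172 0 0.03
0.0005 0.0018 0.172 0 0.03
0.0005 0.0018 0.172 0 0.03
0.0005 0.0018 0.172 0 0.03'
python3 drive.py '0 0 0 0 0.03
0 0 0 0 0.03
0 0 -0.06 0 0.03
0 0 -0.12 0 0.03
0 0 -0.12 0 0.03
0 0 -0.12 0 0.03'
python3 - <<'E'
from h import *
o=ctrl.get_obs(); w=ctrl.snapshot('wrist'); H,S,V=cv2.split(cv2.cvtColor(w['frame'],cv2.COLOR_RGB2HSV))
for b in blobs((H<22)&(S>130)&(V>80),300)[:4]: print(b.min(0),b.max(0), np.median(w['z_map'][b[:,1],b[:,0]]),rect(ray(w,b,o['tool_pos'][2]-.012,o)))
print(o['tool_pos'],o['orientation'])
save('w3',w['frame'])
E
```

```text
clock: 4.0
tool_pos: [0.463, -0.2746, 0.0302]
orientation: [180.0, -0.1, 14.8]
force: [-0.4, 2.9, 4.2]
opening: 0.0438
gripper_force: 30.0
clock: 4.75
tool_pos: [0.4621, -0.2746, 0.1495]
orientation: [-180.0, -0.0, 14.8]
force: [0.6, 0.4, -1.9]
opening: 0.0438
gripper_force: 30.0
[375  98] [559 304] 0.27425733 [ 519.9 -347.9   79.5   76.4  -84.2]
[223 214] [327 305] 0.15773672 [ 475.5 -270.7   44.8   42.3  -75.2]
[135 368] [543 386] 0.07756249 [ 425.6 -315.6  195.3   10.3  -75.2]
[229 338] [321 352] 0.17028058 [ 434.9 -281.4   42.6    7.6  -75.2]
[ 0.462141   -0.27460666  0.1495076 ] [-1.79983158e+02 -2.43429868e-02  1.47764782e+01]
```

View pics/w3.png

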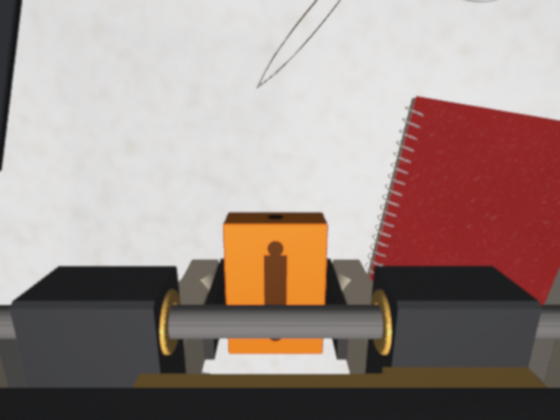

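The body is held, with its top face at (225..327, 222..352). Next I'll look at the clamp from a little short of it.

Scaled: 18.4 degrees / 90 = 0.2044.

```bash
python3 drive.py '0.006 -0.05 -0.05 0.0556 0.03
0.013 -0.1 -0.06 0.1111 0.03
0.02 -0.15 -0.07 0.1667 0.03
0.027 -0.2 -0.07 0.2044 0.03
0.0335 -0.2524 -0.07 0.2044 0.03
0.0335 -0.2524 -0.07 0.2044 0.03
0.0335 -0.2524 -0.07 0.2044 0.03
0.0335 -0.2524 -0.07 0.2044 0.03'
python3 - <<'E'
from h import *
import pickle
o=ctrl.get_obs(); w=ctrl.snapshot('wrist'); H,S,V=cv2.split(cv2.cvtColor(w['frame'],cv2.COLOR_RGB2HSV))
pickle.dump((o,w),open('w4.pkl','wb'))
save('w4',w['frame']); print(o['tool_pos'],o['orientation'])
E
```

```text
clock: 5.8
tool_pos: [0.4303, -0.023, 0.2189]
orientation: [180.0, 0.1, -3.7]
force: [0.5, 0.0, -0.1]
opening: 0.0438
gripper_force: 30.0
[ 0.43029209 -0.02302838  0.21887316] [ 1.79957503e+02  8.47123034e-02 -3.66620867e+00]
```

View pics/w4.png

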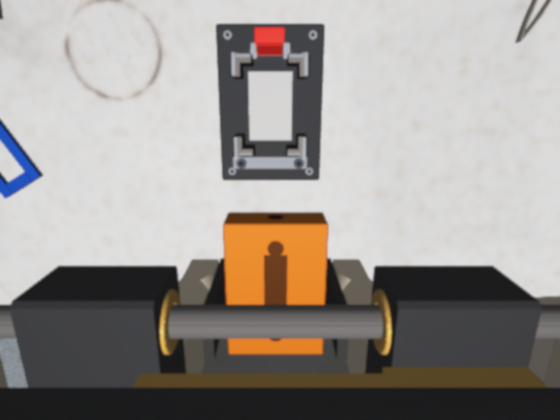

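The clamp is seen squarely: its base spans (218..324, 24..180), the floor plate (248..293, 71..141), the red catch is at (269,41) and the keeper at (270,162).

```bash
python3 - <<'E'
from h import *
import pickle
o,w=pickle.load(open('w4.pkl','rb')); H,S,V=cv2.split(cv2.cvtColor(w['frame'],cv2.COLOR_RGB2HSV))
m=np.zeros(V.shape,bool); m[15:195,205:335]=1
b=blobs((V<90)&m,2000)[0]; P=ray(w,b,.008,o); r=rect(P); print('base',r)
k=np.zeros(V.shape,bool); k[66:146,242:298]=1
f=blobs((V>150)&k,800)[0]; print('floor',rect(ray(w,f,.016,o)))
rd=blobs((S>150)&((H<8)|(H>172))&m,50)[0]; print('red',rect(ray(w,rd,.05,o)))
hb=(H<22)&(S>130)&(V>140)
zt=o['tool_pos'][2]-.0122
for u in(260,290):
    v=np.where(hb[:,u])[0]; v=v[(v>200)&(v<362)]
    P=ray(w,[[u,v.min()],[u,v.max()]],zt,o); print('body edges v',v.min(),v.max(),np.round(P*1000,1).tolist())
for v in(240,270,345):
    u=np.where(hb[v,200:350])[0]+200; P=ray(w,[[u.min(),v],[u.max()+1,v]],zt,o); c=P.mean(0); 
    R=Ro.from_euler('xyz',o['orientation'],degrees=True).as_matrix(); print('tool frame centre',np.round(R.T@(c-o['tool_pos'])*1000,1), np.linalg.norm(P[0]-P[1]))
E
```

```text
base [505.3 -23.1 130.6  89.5  -3.7]
floor [505.  -22.9  57.9  38.   -3.9]
red [552.6 -26.   22.4  18.4  86.4]
body edges v 223 354 [[461.6, -18.3, 206.7], [397.6, -13.5, 206.7]]
body edges v 223 354 [[460.8, -30.7, 206.7], [396.7, -27.4, 206.7]]
tool frame centre [23.5 -0.3 12.2] 0.04331005875388481
tool frame centre [ 9.6 -0.1 12.2] 0.04400280261784213
tool frame centre [-28.3  -0.3  12.2] 0.04382617043495945
```

```bash
python3 drive.py '0.04 -0.0025 0.03 0 0.03
0.0759 -0.0046 0.07 0 0.03
0.0759 -0.0046 0.11 0 0.03
0.0759 -0.0046 0.13 0 0.03
0.0759 -0.0046 0.14 0 0.03
0.0759 -0.0046 0.15 0 0.03
0.0759 -0.0046 0.16 0 0.03
0.0759 -0.0046 0.166 0 0.03'
python3 drive.py '0 0 0.003 0 0.03
0 0 0.0055 0 0.03
0 0 0.0055 0 0.03'
```

```text
clock: 6.85
tool_pos: [0.5066, -0.0225, 0.0535]
orientation: [180.0, -0.0, -3.6]
force: [-0.2, -2.4, 1.4]
opening: 0.044
gripper_force: 30.0
clock: 7.22
tool_pos: [0.5065, -0.0225, 0.0481]
orientation: [180.0, 0.0, -3.6]
force: [0.7, -5.3, -2.6]
opening: 0.0438
gripper_force: 30.0
```

```bash
python3 drive.py '0 0.001 0.002 0 0.03
0 0.001 0.002 0 0.03
0 0.001 0.002 0 0.064
0 0.001 0.002 0 0.064
0 0.001 0.002 0 0.064'
python3 drive.py '0 0 -0.04 0 0.07
0 0 -0.1 0 0.07
-0.04 0 -0.16 0 0.07
-0.08 0 -0.17 0 0.07
-0.08 0 -0.17 0 0.07
-0.08 0 -0.17 0 0.07'
cat > look.py <<'E'
from h import *
import pickle,sys
o=ctrl.get_obs(); w=ctrl.snapshot('wrist'); pickle.dump((o,w),open(sys.argv[1]+'.pkl','wb')); save(sys.argv[1],w['frame']); print(o['tool_pos'],o['orientation'])
E
python3 look.py w5
python3 - <<'E'
from h import *
import pickle
o,w=pickle.load(open('w5.pkl','rb')); H,S,V=cv2.split(cv2.cvtColor(w['frame'],cv2.COLOR_RGB2HSV))
m=np.zeros(V.shape,bool); m[10:215,190:350]=1
for b in blobs((H<22)&(S>130)&(V>140)&m,300)[:2]:
    print(rect(ray(w,b,.034,o)),b.min(0),b.max(0))
f,R,c=cam(w,o); 
b=blobs((V<90)&m,1500)[0]; print('base',rect(ray(w,b,.008,o)))
x0,y0=blobs((H<22)&(S>130)&(V>140)&m,300)[0].min(0); x1,y1=blobs((H<22)&(S>130)&(V>140)&m,300)[0].max(0)
for v in np.linspace(y0+6,y1-6,4).astype(int):
  for u in (x0+8,x1-8):
    zc=w['z_map'][v,u]; print(u,v,np.round((R@(np.array([(u-w['cx'])/f,(v-w['cy'])/f,1])*zc)+c)*1000,1))
E
```

```text
clock: 7.85
tool_pos: [0.5065, -0.0232, 0.0461]
orientation: [-180.0, -0.0, -3.6]
force: [-0.2, -0.3, -0.2]
opening: 0.063
gripper_force: 0.0
clock: 8.6
tool_pos: [0.4268, -0.0182, 0.2164]
orientation: [-180.0, -0.1, -3.6]
force: [0.8, -0.8, -0.2]
opening: 0.0698
gripper_force: 0.0
[ 0.42679911 -0.01817653  0.21637431] [-1.79965696e+02 -6.82593494e-02 -3.56608776e+00]
[505.7 -22.4  63.2  44.3  -3.5] [248  60] [302 141]
[555.1 -26.3  23.3  19.8  86.5] [261  21] [291  49]
base [505.4 -23.1 130.7  89.6  -3.6]
256 66 [533.7  -9.1  34.4]
294 66 [531.9 -39.3  33.8]
256 89 [516.5  -7.8  34.5]
294 89 [514.5 -38.3  36.4]
256 112 [498.6  -6.5  35.1]
294 112 [496.7 -37.5  35.4]
256 135 [480.1  -5.   34. ]
294 135 [478.  -36.8  32.9]
```

Scaled: -29.1 degrees / 90 = -0.3233.

```bash
python3 drive.py '0.007 -0.05 0.01 -0.0778 0.07
0.013 -0.1 0.02 -0.1556 0.07
0.02 -0.15 0.03 -0.2333 0.07
0.026 -0.2 0.04 -0.3222 0.07
0.0324 -0.2527 0.05 -0.3233 0.07
0.0324 -0.2527 0.06 -0.3233 0.07
0.0324 -0.2527 0.06 -0.3233 0.07
0.0324 -0.2527 0.06 -0.3233 0.07'
python3 look.py w6
python3 - <<'E'
from h import *
import pickle
o,w=pickle.load(open('w6.pkl','rb')); H,S,V=cv2.split(cv2.cvtColor(w['frame'],cv2.COLOR_RGB2HSV))
for b in blobs((S>150)&(H>100)&(H<130),300)[:2]:
    r=rect(ray(w,b,.006,o)); print(r,b.min(0),b.max(0),toolmove(o,[r[0]/1e3,r[1]/1e3,.0275]))
E
```

```text
clock: 9.65
tool_pos: [0.4749, 0.231, 0.1558]
orientation: [180.0, 0.1, 25.5]
force: [-0.1, 0.0, 0.4]
opening: 0.0703
gripper_force: 0.0
[0.47485325 0.23096355 0.15576851] [1.79971137e+02 5.83782972e-02 2.54559539e+01]
[475.  232.4  62.1  42.   26.1] [246 166] [300 241] [ 0.0009 -0.0013  0.1283]
```

Scaled: -0.6 degrees / 90 = -0.0067.

```bash
python3 drive.py '0.0009 -0.0013 0.06 -0.0067 0.07
0.0009 -0.0013 0.11 -0.0067 0.07
0.0009 -0.0013 0.1292 -0.0067 0.07
0.0009 -0.0013 0.1292 -0.0067 0.07
0.0009 -0.0013 0.1292 -0.0067 0.03
0.0009 -0.0013 0.1292 -0.0067 0.03
0.0009 -0.0013 0.1292 -0.0067 0.03
0.0009 -0.0013 0.1292 -0.0067 0.03'
python3 drive.py '0 0 0 0 0.03
0 0 -0.06 0 0.03
0 0 -0.12 0 0.03
0 0 -0.15 0 0.03
0 0 -0.15 0 0.03
0 0 -0.15 0 0.03'
python3 look.py w7
python3 - <<'E'
from h import *
import pickle
o,w=pickle.load(open('w7.pkl','rb')); H,S,V=cv2.split(cv2.cvtColor(w['frame'],cv2.COLOR_RGB2HSV))
hb=(S>150)&(H>100)&(H<130); zt=o['tool_pos'][2]-.0205
R=Ro.from_euler('xyz',o['orientation'],degrees=True).as_matrix()
for u in(250,265,285,300):
    v=np.where(hb[195:365,u])[0]+195; P=ray(w,[[u,v.min()],[u,v.max()+1]],zt,o); print(u,v.min(),v.max(),np.round((P-o['tool_pos'])@R*1000,1).tolist())
E
```

```text
clock: 10.7
tool_pos: [0.4752, 0.2334, 0.0272]
orientation: [180.0, -0.0, 26.1]
force: [0.4, -1.9, 2.9]
opening: 0.0431
gripper_force: 30.0
clock: 11.45
tool_pos: [0.4744, 0.2331, 0.1761]
orientation: [-180.0, 0.1, 26.1]
force: [-0.6, -0.1, -0.6]
opening: 0.0432
gripper_force: 30.0
[0.47444288 0.23313319 0.17605379] [-1.79992488e+02  6.28254281e-02  2.60970569e+01]
250 217 340 [[31.2, -11.2, 20.5], [-32.0, -12.4, 20.5]]
265 216 340 [[31.6, -4.6, 20.5], [-32.0, -5.1, 20.5]]
285 216 340 [[31.6, 4.1, 20.5], [-32.0, 4.6, 20.5]]
300 217 238 [[31.2, 10.6, 20.5], [20.9, 10.9, 20.5]]
```

View pics/w7.png

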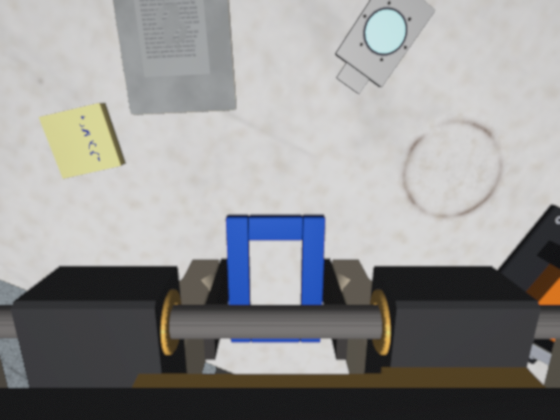

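The spacer is held level, centred 0.2 mm off the tool axis. I'll carry it over the clamp.

Scaled: 29.7 degrees / 90 = 0.33.

```bash
python3 drive.py '-0.017 0.049 0 0.0778 0.03
-0.034 0.098 0 0.1556 0.03
-0.051 0.147 0 0.2333 0.03
-0.068 0.196 0 0.3111 0.03
-0.0848 0.2439 0 0.33 0.03
-0.0848 0.2439 0.02 0.33 0.03
-0.0848 0.2439 0.05 0.33 0.03
-0.0848 0.2439 0.05 0.33 0.03'; python3 drive.py '0 0 0 0 0.03'
```

```text
clock: 12.5
tool_pos: [0.504, -0.0237, 0.1239]
orientation: [179.9, 0.4, -3.6]
force: [-0.7, 0.1, -0.0]
opening: 0.0434
gripper_force: 30.0
clock: 12.62
tool_pos: [0.5064, -0.0228, 0.127]
orientation: [180.0, 0.0, -3.6]
force: [-0.9, 0.0, 1.1]
opening: 0.0428
gripper_force: 30.0
```

```bash
python3 drive.py '0 0 0.03 0 0.03
0 0 0.045 0 0.03
0 0 0.052 0 0.03
0 0 0.058 0 0.03
0 0 0.062 0 0.03
0 0 0.064 0 0.03
0 0 0.064 0 0.03'; python3 drive.py '0 0 0.001 0 0.03
0 0 0.001 0 0.03'
```

```text
clock: 13.5
tool_pos: [0.5063, -0.0229, 0.063]
orientation: [180.0, -0.0, -3.6]
force: [0.6, 0.1, 0.1]
opening: 0.043
gripper_force: 30.0
clock: 13.75
tool_pos: [0.5063, -0.0229, 0.062]
orientation: [-180.0, -0.0, -3.6]
force: [-0.6, 0.3, -0.4]
opening: 0.0434
gripper_force: 30.0
```

```bash
python3 drive.py '0 0 0.001 0 0.03
0 0 0.001 0 0.03
0 0 0.001 0 0.064
0 0 0.001 0 0.064
0 0 0.001 0 0.064'
python3 drive.py '0 0 -0.04 0 0.07
0 0 -0.1 0 0.07
-0.04 0 -0.14 0 0.07
-0.08 0 -0.155 0 0.07
-0.08 0 -0.155 0 0.07
-0.08 0 -0.155 0 0.07' | head -2
python3 look.py w8
python3 - <<'E'
from h import *
import pickle
o,w=pickle.load(open('w8.pkl','rb')); H,S,V=cv2.split(cv2.cvtColor(w['frame'],cv2.COLOR_RGB2HSV))
m=np.zeros(V.shape,bool); m[10:215,190:350]=1
b=blobs((S>150)&(H>100)&(H<130)&m,300)[0]; print(rect(ray(w,b,.04,o)),b.min(0),b.max(0))
b2=blobs((V<90)&m,1500)[0]; print('base',rect(ray(w,b2,.008,o)))
f,R,c=cam(w,o)
(x0,y0),(x1,y1)=b.min(0),b.max(0)
for v in (y0+5,y1-5):
  for u in (x0+8,x1-8):
    zc=w['z_map'][v,u]; print(u,v,np.round((R@(np.array([(u-w['cx'])/f,(v-w['cy'])/f,1])*zc)+c)*1000,1))
E
```

```text
clock: 14.38
tool_pos: [0.5061, -0.0229, 0.0608]
orientation: [180.0, 0.0, -3.6]
force: [0.6, -0.2, 0.0]
opening: 0.0629
gripper_force: 0.0
clock: 15.12
tool_pos: [0.4267, -0.0177, 0.2161]
[ 0.42665488 -0.01774438  0.21608372] [-1.79973959e+02 -5.69339785e-02 -3.56240377e+00]
[505.4 -22.6  65.   45.1  -3.5] [247  58] [304 143]
base [505.2 -23.1 130.7  89.6  -3.6]
255 63 [535.   -8.5  42.3]
296 63 [533.  -40.   42.8]
255 138 [478.1  -4.   40.6]
296 138 [476.1 -37.5  41.2]
```

Scaled: 3.4 degrees / 90 = 0.0378.

```bash
python3 drive.py '0.031 -0.041 0.01 0 0.07
0.062 -0.082 0.02 0 0.07
0.093 -0.123 0.03 0.0222 0.07
0.124 -0.164 0.04 0.0378 0.07
0.155 -0.206 0.05 0.0378 0.07
0.1834 -0.2466 0.056 0.0378 0.07
0.1834 -0.2466 0.056 0.0378 0.07
0.1834 -0.2466 0.056 0.0378 0.07'
python3 look.py w9
python3 - <<'E'
from h import *
import pickle
o,w=pickle.load(open('w9.pkl','rb')); H,S,V=cv2.split(cv2.cvtColor(w['frame'],cv2.COLOR_RGB2HSV))
m=np.zeros(V.shape,bool); m[130:262,215:335]=1
b=blobs((H>85)&(H<110)&(S>20)&(V>180)&m,200)[0]; print('window',rect(ray(w,b,.008,o)),b.min(0),b.max(0))
g=(V<178)&m
for b in blobs(g,200)[:3]: print(rect(ray(w,b,.008,o)),b.min(0),b.max(0))
E
```

```text
clock: 16.18
tool_pos: [0.6247, 0.2164, 0.1577]
orientation: [179.9, 0.1, -7.0]
force: [-0.5, 0.1, 1.1]
opening: 0.0701
gripper_force: 0.0
[0.62472602 0.2163513  0.15769644] [ 1.79869713e+02  1.48639017e-01 -7.00415233e+00]
window [624.7 217.3  28.6  28.   83. ] [256 188] [292 222]
[624.9 216.8  43.9  37.   83. ] [247 182] [302 227]
```

View pics/w9.png

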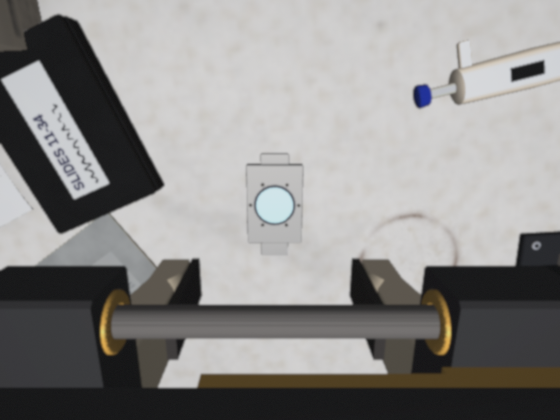

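The window is at (274,205) and the plate at (247..302, 164..243), squared with the tool. The nose is at the top and the tongue at the bottom. I'll grip it 4 mm towards the nose.

```bash
python3 drive.py '0.004 -0.0006 0.05 0 0.07
0.004 -0.0006 0.1 0 0.07
0.004 -0.0006 0.1312 0 0.07
0.004 -0.0006 0.1312 0 0.07
0.004 -0.0006 0.1312 0 0.03
0.004 -0.0006 0.1312 0 0.03
0.004 -0.0006 0.1312 0 0.03
0.004 -0.0006 0.1312 0 0.03'
python3 drive.py '0 0 0 0 0.03
0 0 -0.06 0 0.03
0 0 -0.12 0 0.03
0 0 -0.15 0 0.03
0 0 -0.15 0 0.03
0 0 -0.15 0 0.03'
python3 look.py w10
python3 - <<'E'
from h import *
import pickle
o,w=pickle.load(open('w10.pkl','rb'))
f,R,c=cam(w,o); Rt=Ro.from_euler('xyz',o['orientation'],degrees=True).as_matrix()
for v in range(200,370,6):
    z=w['z_map'][v,275]; p=Rt.T@(R@(np.array([(275-w['cx'])/f,(v-w['cy'])/f,1])*z)+c-o['tool_pos']); print(v,np.round(p*1000,1),end=';')
E
```

```text
clock: 17.23
tool_pos: [0.629, 0.2168, 0.0292]
orientation: [-180.0, -0.0, -7.0]
force: [-0.6, -1.4, 2.6]
opening: 0.0432
gripper_force: 30.0
clock: 17.98
tool_pos: [0.6282, 0.2167, 0.1775]
orientation: [180.0, 0.1, -7.0]
force: [-0.2, 0.2, -0.9]
opening: 0.0432
gripper_force: 30.0
[0.62820007 0.21670183 0.17754585] [ 1.79974551e+02  8.34033286e-02 -7.00753249e+00]
200 [ -2.4  -0.5 176.2];206 [35.2 -0.5 23.3];212 [32.1 -0.5 24.2];218 [29.  -0.5 25.2];224 [27.6 -0.5 20.8];230 [24.6 -0.5 21.5];236 [22.  -0.5 20.7];242 [19.2 -0.5 20.6];248 [16.5 -0.5 20.3];254 [13.3 -0.5 21.1];260 [11.2 -0.5 19.2];266 [ 7.7 -0.5 20.3];272 [ 4.6 -0.5 20.6];278 [ 1.7 -0.5 20.4];284 [-1.8 -0.5 21.2];290 [-4.4 -0.5 20.3];296 [-7.4 -0.5 20. ];302 [-10.3  -0.5  19.6];308 [ 31.5  -0.6 -54.8];314 [ 31.3  -0.6 -57. ];320 [ 31.   -0.6 -59.1];326 [ 29.5  -0.6 -59.3];332 [ 27.6  -0.6 -58.8];338 [-31.   -0.5  21.3];344 [-34.1  -0.5  20.8];350 [-40.7  -0.5  25. ];356 [-44.2  -0.5  24.9];362 [-47.7  -0.5  24.8];368 [-176.6   -0.4  176.8];
```

The cover is held level: its top is 20.6 mm ahead of the TCP, the nose end at +36 and the tongue end at -49. The drive has no tilt, so I'll turn the cover in the grip by pressing the nose's underside on the outer edge of the fixed keeper's top.

Careful with the scale: turns go in shares of pi/2 rad. That gives: -3.4 degrees / 90 = -0.0378.

```bash
python3 drive.py '-0.029 0.043 0 0 0.03
-0.058 0.086 0 0 0.03
-0.087 0.129 0.01 0 0.03
-0.116 0.172 0.02 -0.0111 0.03
-0.145 0.215 0.03 -0.0378 0.03
-0.1715 0.2577 0.0475 -0.0378 0.03
-0.1715 0.2577 0.0475 -0.0378 0.03
-0.1715 0.2577 0.0475 -0.0378 0.03'
python3 drive.py '0 0 0.03 0 0.03
0 0 0.045 0 0.03
0 0 0.045 0 0.03
0 0 0.045 0 0.03'
```

```text
clock: 19.02
tool_pos: [0.4274, -0.0182, 0.1308]
orientation: [180.0, 0.0, -3.6]
force: [0.1, 0.2, -0.4]
opening: 0.0431
gripper_force: 30.0
clock: 19.52
tool_pos: [0.4281, -0.0175, 0.0865]
orientation: [180.0, -0.0, -3.5]
force: [0.1, -0.3, -0.2]
opening: 0.0431
gripper_force: 30.0
```

```bash
python3 drive.py '0 0 0.006 0 0.03
0 0 0.01 0 0.03
0 0 0.013 0 0.03
0 0 0.016 0 0.03
0 0 0.016 0 0.03'
cat > tilt.py <<'E'
from h import *
import sys,pickle
o=ctrl.get_obs(); w=ctrl.snapshot('wrist'); pickle.dump((o,w),open('t.pkl','wb')); save(sys.argv[1],w['frame'])
f,R,c=cam(w,o); Rt=Ro.from_euler('xyz',o['orientation'],degrees=True).as_matrix()
V,U=np.mgrid[190:375,236:320]; Z=w['z_map'][190:375,236:320]
P=(np.stack([(U-w['cx'])/f*Z,(V-w['cy'])/f*Z,Z],-1)@R.T+c-o['tool_pos'])@Rt*1000
for s in (-14,0,14):
    k=(abs(P[...,1]-s)<2)&(P[...,2]>0)&(P[...,2]<60)&(abs(P[...,0])<27)
    if k.sum()>20:
        a=np.polyfit(P[k][:,0],P[k][:,2],1); print('y',s,'n',k.sum(),'tilt deg',np.degrees(np.arctan(a[0])),'top z at x0',a[1])
k=(abs(P[...,1])<3)&(P[...,2]>-5)&(P[...,2]<70); q=P[k]; print('x range',q[:,0].min(),q[:,0].max())
E
python3 tilt.py t1
```

```text
clock: 20.15
tool_pos: [0.4274, -0.018, 0.0704]
orientation: [-180.0, -0.0, -3.6]
force: [-3.0, 1.7, 5.8]
opening: 0.0432
gripper_force: 30.0
y -14 n 653 tilt deg -10.942368202012746 top z at x0 19.601362228950943
y 0 n 660 tilt deg -10.487976802560436 top z at x0 19.383310721781815
y 14 n 655 tilt deg -11.276180507515363 top z at x0 19.669584687243418
x range -91.49993761638355 39.30559217037095
```

Pivoting works: 11° after 6 mm, at 6 N. I'll continue.

```bash
python3 drive.py '0 0 0.003 0 0.03
0 0 0.006 0 0.03
0 0 0.009 0 0.03
0 0 0.009 0 0.03';python3 tilt.py t2
```

```text
clock: 20.7
tool_pos: [0.4283, -0.0178, 0.0617]
orientation: [-180.0, -0.1, -3.6]
force: [-0.5, -0.5, 5.9]
opening: 0.0433
gripper_force: 30.0
y -14 n 658 tilt deg -23.4542137998327 top z at x0 19.6476994719107
y 0 n 641 tilt deg -24.648722939135396 top z at x0 18.888995736873856
y 14 n 659 tilt deg -23.57523696406943 top z at x0 19.538367841073306
x range -84.24494895534758 38.53925893858097
```

```bash
python3 drive.py '0 0 0.0017 0 0.03
0 0 0.0017 0 0.03
0 0 -0.04 0 0.03
0 0 -0.08 0 0.03
0 0 -0.08 0 0.03
0 0 -0.08 0 0.03';python3 tilt.py t3
python3 - <<'E'
from h import *
import pickle
o,w=pickle.load(open('t.pkl','rb'))
f,R,c=cam(w,o); Rt=Ro.from_euler('xyz',o['orientation'],degrees=True).as_matrix()
for u in (275,245):
  for v in list(range(170,245,4))+list(range(328,380,3)):
    z=w['z_map'][v,u]; p=Rt.T@(R@(np.array([(u-w['cx'])/f,(v-w['cy'])/f,1])*z)+c-o['tool_pos']); print(v,np.round(p*1000,1)[[0,2]],end=';')
  print()
E
```

```text
clock: 21.5
tool_pos: [0.4269, -0.0182, 0.1407]
orientation: [-180.0, 0.0, -3.6]
force: [-0.4, 0.7, -1.9]
opening: 0.0432
gripper_force: 30.0
y -14 n 646 tilt deg -24.479840071194268 top z at x0 19.171558271155437
y 0 n 637 tilt deg -25.30348382824479 top z at x0 18.871831193674186
y 14 n 647 tilt deg -24.5804647912204 top z at x0 19.169414717041928
x range -15.505034078384593 34.28675090691528
170 [38.6 93.3];174 [36.3 92.2];178 [33.9 91.4];182 [31.1 93.2];186 [ 19.9 131.8];190 [ 16.7 132.3];194 [ 13.9 131.6];198 [  8.6 140.4];202 [  5.7 139.4];206 [  2.3 140.1];210 [ -1.  140.7];214 [ -3.9 139.6];218 [34.   9.5];222 [32.8  7.8];226 [31.2  7.7];230 [29.4  8. ];234 [27.4  8.7];238 [25.1 10.1];242 [24.2  8. ];328 [ 28.2 -58.2];331 [ 28.9 -60.3];334 [ 27.5 -59.4];337 [ 26.1 -58.7];340 [-117.4  140. ];343 [-120.   139.4];346 [-124.   140.7];349 [-125.5  138.7];352 [-129.9  140.4];355 [-133.4  141. ];358 [-315.5  368.8];361 [-316.4  362.8];364 [-315.5  354.6];367 [-316.2  348.5];370 [-316.1  341.7];373 [ 23.6 -67.7];376 [ 24.3 -69.4];379 [ 22.8 -68.7];
170 [38.8 92.4];174 [36.3 92. ];178 [33.7 92.4];182 [31.3 92. ];186 [ 19.8 132.2];190 [ 16.7 132.6];194 [ 13.7 132.3];198 [  8.7 140.1];202 [  5.4 140.5];206 [  2.4 140. ];210 [ -0.9 140.2];214 [ -4.2 140.4];218 [ -7.4 140.4];222 [-10.6 140.3];226 [-13.4 138.7];230 [-17.5 140.9];234 [26.8 10.4];238 [25.4  9.3];242 [24.3  7.8];328 [ 28.7 -58.8];331 [ 28.8 -60.1];334 [ 27.6 -59.6];337 [ 25.9 -58.4];340 [-117.1  139.6];343 [-120.6  140.2];346 [-123.   139.4];349 [-127.1  140.8];352 [-130.3  141. ];355 [-132.   139.1];358 [-319.7  374.1];361 [-318.5  365.4];364 [-320.9  361.2];367 [-319.8  353. ];370 [-318.7  344.9];373 [ 22.9 -66.9];376 [ 23.7 -68.8];379 [ 23.6 -69.5];
```

View pics/t3.png

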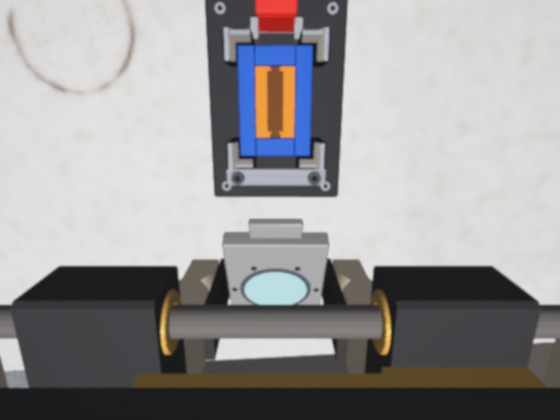

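The tilt is 25°, with the nose at (275,228) and the plate square to the tool. The gap between the spacer edge and the keeper is tight at 25°, so I'll press a little further towards 29°.

```bash
python3 drive.py '0 0 0.05 0 0.03
0 0 0.075 0 0.03
0 0 0.081 0 0.03
0 0 0.0835 0 0.03
0 0 0.0855 0 0.03
0 0 0.0855 0 0.03'
python3 drive.py '0 0 -0.03 0 0.03
0 0 -0.07 0 0.03
0 0 -0.08 0 0.03
0 0 -0.08 0 0.03';python3 tilt.py t4
```

```text
clock: 22.3
tool_pos: [0.4261, -0.0188, 0.056]
orientation: [179.9, 0.1, -3.6]
force: [-4.5, -3.7, 3.3]
opening: 0.0433
gripper_force: 30.0
clock: 22.8
tool_pos: [0.428, -0.0177, 0.1366]
orientation: [-179.9, -0.2, -3.6]
force: [-0.4, 0.2, -2.1]
opening: 0.043
gripper_force: 30.0
y -14 n 624 tilt deg -28.702078187914218 top z at x0 19.310568102271937
y 0 n 615 tilt deg -29.524672938419886 top z at x0 18.89234872844099
y 14 n 621 tilt deg -28.65961242566024 top z at x0 19.17253882400239
x range -17.29691380551635 33.23474944919365
```

The tilt is 28.8°. I'll move over the pocket, 8 mm towards the catch, before slipping the tongue in along its slope.

```bash
python3 drive.py '0.045 0 0 0 0.03
0.0867 0 0 0 0.03
0.0867 0 0.02 0 0.03
0.0867 0 0.035 0 0.03
0.0867 0 0.035 0 0.03
0.0867 0 0.035 0 0.03'
python3 - <<'E'
from h import *
for i in range(1):
    o=ctrl.get_obs(); d=(np.array(o['tool_pos'])*1000-[505.4,-23.2,0]); print('t',d[0]*.998-d[1]*.0628,'lat',d[0]*.0628+d[1]*.998,'z',d[2],o['orientation'])
E
```

```text
clock: 23.6
tool_pos: [0.5138, -0.0234, 0.1009]
orientation: [180.0, -0.0, -3.6]
force: [0.4, -0.1, 0.2]
opening: 0.0432
gripper_force: 30.0
t 8.35120365089401 lat 0.283403510583756 z 100.86793873383576 [ 1.79986870e+02 -8.07889181e-04 -3.55959335e+00]
```

```bash
python3 drive.py '0 0 0.005 0 0.03
0 0 0.0095 0 0.03
0 0 0.0095 0 0.03
-0.002 0 0.0106 0 0.03
-0.004 0 0.0117 0 0.03
-0.0055 0 0.0126 0 0.03
-0.0055 0 0.0126 0 0.03'
python3 drive.py '-0.0015 0 0.0009 0 0.03
-0.003 0 0.0017 0 0.03
-0.004 0 0.0023 0 0.03
-0.004 0 0.0023 0 0.03'
python3 tilt.py t5
python3 - <<'E'
from h import *
s=ctrl.snapshot('side'); save('s5',cv2.resize(s['frame'][185:240,245:325],(800,550),interpolation=cv2.INTER_CUBIC))
E
```

```text
clock: 24.48
tool_pos: [0.5077, -0.0232, 0.0879]
orientation: [180.0, 0.1, -3.6]
force: [-1.1, 0.1, 3.0]
opening: 0.0435
gripper_force: 30.0
clock: 24.98
tool_pos: [0.5042, -0.0229, 0.0857]
orientation: [180.0, 0.0, -3.6]
force: [-0.3, 1.0, 4.0]
opening: 0.0438
gripper_force: 30.0
y -14 n 785 tilt deg -3.5411694253117556 top z at x0 20.600594468813956
y 0 n 702 tilt deg -9.25724166199563 top z at x0 19.446144695430874
y 14 n 777 tilt deg -2.7353583306359117 top z at x0 20.606064766299113
x range -47.49014989568457 34.44227174703237
```

View pics/s5.png

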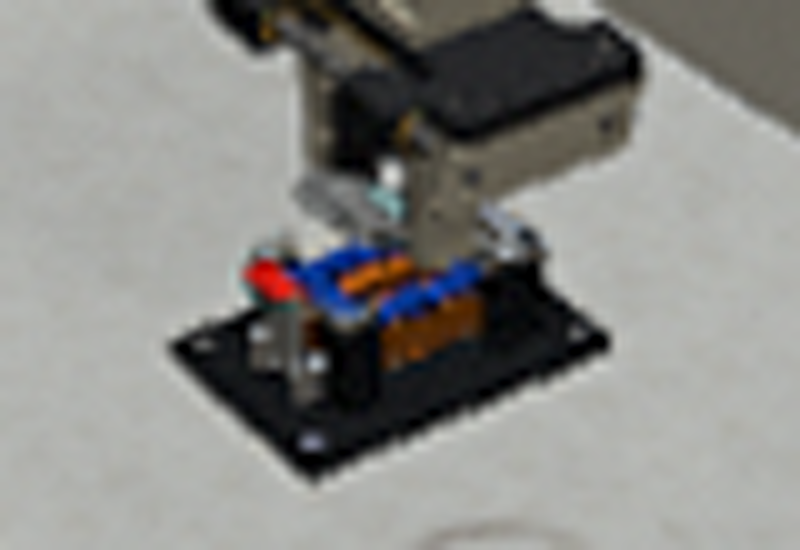

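The side view shows the cover (grey, about (350,205)) still tilted with the nose up towards the red catch, and the tongue end going to the keeper at (510,235). The depth fit was contaminated by the spacer, so I'll refit it.

```bash
sed -i 's/P\[...,2\]<60/P[...,2]<45-0.0*P[...,0]/; s/(abs(P\[...,0\])<27)/(P[...,0]>-22)\&(P[...,0]<25)\&(P[...,2]<34)/' tilt.py; python3 - <<'E'
import pickle
from h import *
o,w=pickle.load(open('t.pkl','rb'))
f,R,c=cam(w,o); Rt=Ro.from_euler('xyz',o['orientation'],degrees=True).as_matrix()
for u in (250,275,300):
  for v in list(range(206,300,6))+list(range(334,365,3)):
    z=w['z_map'][v,u]; p=Rt.T@(R@(np.array([(u-w['cx'])/f,(v-w['cy'])/f,1])*z)+c-o['tool_pos']); print(v,np.round(p*1000,1)[[0,2]],end=';')
  print()
E
```

```text
206 [28.8 46.1];212 [25.5 46.5];218 [22.4 46.2];224 [32.7  5.8];230 [29.9  6.6];236 [26.8  7.8];242 [24.4  7.5];248 [22.4  5.9];254 [18.9  7.9];260 [15.4  9.8];266 [11.4 12.4];272 [ 7.2 15.3];278 [ 3.7 16.3];284 [-0.3 18.3];290 [-4.3 20.2];296 [-9.5 23.7];334 [ 27.3 -59.1];337 [ 26.1 -58.6];340 [-43.1  36.6];343 [-45.5  37.3];346 [-47.4  37.2];349 [-85.3  85.1];352 [-88.2  85.8];355 [-90.1  85. ];358 [-92.8  85.3];361 [-95.2  85.2];364 [-98.7  86.4];
206 [28.8 45.9];212 [25.4 46.8];218 [20.6 51.8];224 [32.1  7.5];230 [30.2  5.7];236 [26.6  8.4];242 [24.   8.5];248 [22.3  6. ];254 [18.9  7.9];260 [14.7 11.4];266 [11.7 11.8];272 [ 7.9 13.9];278 [ 3.8 16.2];284 [-0.7 19.2];290 [-5.3 21.9];296 [-9.8 24.3];334 [ 27.2 -59. ];337 [ 25.6 -57.9];340 [-42.9  36.3];343 [-45.9  37.8];346 [-47.3  37.1];349 [-85.6  85.6];352 [-86.7  83.8];355 [-90.7  85.8];358 [-93.1  85.6];361 [-95.1  85. ];364 [-98.   85.6];
206 [28.4 47.3];212 [25.6 46.2];218 [22.3 46.6];224 [32.8  5.4];230 [30.1  6.1];236 [26.8  8. ];242 [24.6  6.9];248 [21.9  7.2];254 [18.5  8.8];260 [15.5  9.5];266 [11.4 12.4];272 [ 7.6 14.4];278 [ 4.1 15.7];284 [-0.2 18.2];290 [-4.7 20.8];296 [-9.7 24.1];334 [ 26.9 -58.6];337 [ 26.8 -59.5];340 [-43.7  37.4];343 [-45.7  37.5];346 [-47.5  37.4];349 [-85.5  85.4];352 [-87.4  84.7];355 [-90.3  85.3];358 [-92.7  85.1];361 [-95.5  85.5];364 [-97.6  85. ];
```

The tilt is 30° and the tongue is under the keeper, with only 4 N upward from resting on the spacer. I'll swing the cover down partway while gripped.

```bash
python3 drive.py '0.0015 0 0.002 0 0.03
0.0025 0 0.004 0 0.03
0.0033 0 0.006 0 0.03
0.004 0 0.008 0 0.03
0.0048 0 0.0095 0 0.03
0.0052 0 0.011 0 0.03
0.0052 0 0.011 0 0.03'
python3 tilt.py t6
```

```text
clock: 25.95
tool_pos: [0.51, -0.0232, 0.0748]
orientation: [-180.0, -0.0, -3.6]
force: [-0.6, 1.0, 4.9]
opening: 0.0437
gripper_force: 30.0
y -14 n 596 tilt deg -14.546286835909852 top z at x0 17.71825283686179
y 0 n 592 tilt deg -14.382579362088373 top z at x0 17.486485871589853
y 14 n 600 tilt deg -14.492760568496147 top z at x0 17.707695756781504
x range -53.88090858122026 43.81705223332573
```

```bash
python3 drive.py '0.0004 0 0.002 0 0.03
0.0006 0 0.004 0 0.03
0.0006 0 0.004 0 0.03'
python3 tilt.py t7
python3 drive.py '0 0 0 0 0.06
0 0 0 0 0.06
0 0 0 0 0.06
0 0 -0.03 0 0.06
0 0 -0.06 0 0.06
0 0 -0.09 0 0.0
-0.04 0 -0.12 0 0.0
-0.07 0 -0.14 0 0.0'
python3 drive.py '0 0 0 0 0
0 0 0 0 0'
python3 look.py w11
```

```text
clock: 26.38
tool_pos: [0.5107, -0.0232, 0.0709]
orientation: [-180.0, -0.0, -3.6]
force: [-0.1, 0.6, 4.7]
opening: 0.0435
gripper_force: 30.0
y -14 n 609 tilt deg -9.371047460108425 top z at x0 17.41367709369844
y 0 n 603 tilt deg -8.960607549232444 top z at x0 17.118105501517206
y 14 n 604 tilt deg -9.968910416563853 top z at x0 17.38546243187643
x range -52.336935267786515 44.694605031370116
clock: 27.42
tool_pos: [0.4393, -0.0189, 0.2117]
orientation: [-180.0, -0.0, -3.6]
force: [0.9, 0.2, 0.1]
opening: 0.0356
gripper_force: 0.0
clock: 27.68
tool_pos: [0.4405, -0.0188, 0.2108]
orientation: [-180.0, -0.0, -3.6]
force: [-0.9, 0.1, -1.6]
opening: 0.0155
gripper_force: 0.0
[ 0.44047074 -0.01877138  0.21076188] [-1.79981476e+02 -3.07895991e-02 -3.57432458e+00]
```

View pics/w11.png

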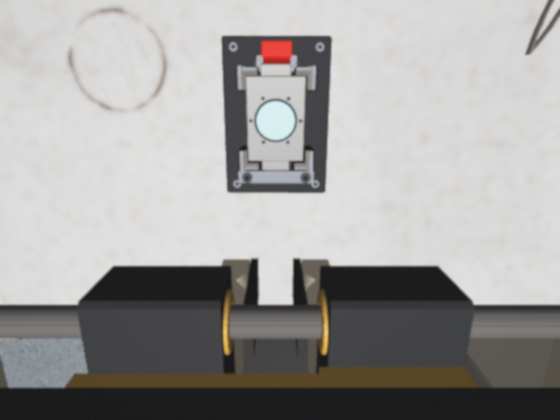

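The cover lies between the posts, with the tongue passing under the keeper at (276,178) and the nose on the catch ramp at (276,70). I'll close the fingers and press on the nose half, where the sides are open. I have used up the picture views (11, one over the 10 allowed), so from here I'll check by numbers only.

```bash
python3 drive.py '0.045 0 0.02 0 0
0.078 0 0.06 0 0
0.078 0 0.1 0 0
0.078 0 0.121 0 0
0.078 0 0.121 0 0
0.078 0 0.121 0 0'
python3 drive.py '0 0 0.004 0 0
0 0 0.008 0 0
0 0 0.012 0 0
0 0 0.014 0 0
0 0 0.014 0 0'
```

```text
clock: 28.48
tool_pos: [0.5188, -0.0238, 0.0899]
orientation: [180.0, 0.0, -3.6]
force: [0.5, -0.1, -0.5]
opening: 0.0004
gripper_force: 0.0
clock: 29.1
tool_pos: [0.5186, -0.0237, 0.0762]
orientation: [-180.0, -0.1, -3.6]
force: [0.3, 0.8, 4.3]
opening: 0.0005
gripper_force: 2.3
```

Contact at 4 N. I'll press on down.

```bash
python3 drive.py '0 0 0.002 0 0
0 0 0.003 0 0
0 0 0.004 0 0
0 0 0.005 0 0
0 0 0.005 0 0'
python3 drive.py '0 0 0.001 0 0
0 0 0.002 0 0
0 0 0.002 0 0'
```

```text
clock: 29.72
tool_pos: [0.5188, -0.0236, 0.071]
orientation: [-180.0, -0.1, -3.6]
force: [1.3, 0.1, 3.6]
opening: 0.0004
gripper_force: 2.2
clock: 30.1
tool_pos: [0.5189, -0.0236, 0.0693]
orientation: [-180.0, -0.1, -3.6]
force: [1.7, 0.1, 7.1]
opening: 0.0005
gripper_force: 3.8
```

```bash
python3 drive.py '0 0 0.001 0 0
0 0 0.002 0 0
0 0 0.002 0 0'; python3 drive.py '0 0 0.001 0 0
0 0 0.001 0 0'
```

```text
clock: 30.48
tool_pos: [0.519, -0.0236, 0.069]
orientation: [180.0, -0.1, -3.5]
force: [-5.6, 1.9, 26.9]
opening: 0.0003
gripper_force: 13.7
clock: 30.72
tool_pos: [0.5191, -0.0236, 0.0689]
orientation: [180.0, -0.1, -3.5]
force: [-9.3, 2.9, 37.4]
opening: 0.0003
gripper_force: 18.6
```

It's against the lift plate's stop (cover top about 44 mm). I'll back off and measure.

```bash
python3 drive.py '0 0 -0.01 0 0
0 0 -0.05 0 0
-0.03 0 -0.1 0 0
-0.07 0 -0.12 0 0
-0.078 0 -0.12 0 0
-0.078 0 -0.12 0 0
-0.078 0 -0.12 0 0'
cat > chk.py <<'E'
from h import *
o=ctrl.get_obs(); w=ctrl.snapshot('wrist'); f,R,c=cam(w,o); F=w['frame']; H,S,V_=cv2.split(cv2.cvtColor(F,cv2.COLOR_RGB2HSV))
V,U=np.mgrid[0:230,180:370]; Z=w['z_map'][:230,180:370]
P=(np.stack([(U-w['cx'])/f*Z,(V-w['cy'])/f*Z,Z],-1)@R.T+c)*1000-[505.4,-23.2,0]
a=np.radians(-3.6); X=P[...,0]*np.cos(a)+P[...,1]*np.sin(a); Y=-P[...,0]*np.sin(a)+P[...,1]*np.cos(a); z=P[...,2]
def reg(n,x0,x1,y): 
    k=(X>x0)&(X<x1)&(abs(Y)<y); print(n,k.sum(),'z med %.1f'%np.median(z[k]))
for x in (-28,-18,18,28): reg('plate x%d'%x,x-3,x+3,18)
k=(abs(X)<30)&(abs(Y)<19)&(abs(np.hypot(X,Y))>16)&(z>35)&(z<65); A=np.c_[X[k],Y[k],np.ones(k.sum())]; q=np.linalg.lstsq(A,z[k],rcond=None)[0]; print('tilt rad x,y',q[:2],'z0',q[2])
reg('tongue',-38,-34,8); reg('nose root',33,36.5,6); reg('keeper',-47,-41,12); reg('base',-60,-52,12)
m=np.zeros(V_.shape,bool); m[10:225,190:360]=1
b=blobs((H>85)&(H<110)&(S>20)&(V_>180)&m,200)[0]; print('window',rect(ray(w,b,.046,o)))
rd=blobs((S>150)&((H<8)|(H>172))&m,50)[0]; k=np.zeros(V_.shape,np.uint8); cv2.drawContours(k,[rd.reshape(-1,1,2)],-1,1,-1); k=k[:230,180:370]>0
print('red X range',np.percentile(X[k],[3,50,97]),'z',np.percentile(z[k],[3,50,97]))
for x in np.arange(30,56,2):
    kk=(abs(X-x)<1)&(abs(Y)<6); print(x,np.round(np.median(z[kk]),1) if kk.any() else None,end='; ')
E
python3 chk.py
```

```text
clock: 31.6
tool_pos: [0.4405, -0.0189, 0.1849]
orientation: [180.0, 0.1, -3.6]
force: [-0.6, -0.0, -0.3]
opening: 0.0002
gripper_force: 0.0
plate x-28 408 z med 46.8
plate x-18 400 z med 46.8
plate x18 459 z med 46.9
plate x28 467 z med 46.9
tilt rad x,y [0.00248339 0.00077595] z0 46.859385465049634
tongue 108 z med 42.8
nose root 84 z med 42.8
keeper 251 z med 48.6
base 55 z med 8.5
window [505.  -22.6  29.2  28.7  -3.6]
red X range [39.08808476 47.62606269 55.34338205] z [46.26652219 56.08448455 57.8693717 ]
30 46.9; 32 43.4; 34 42.9; 36 42.9; 38 44.6; 40 48.6; 42 51.5; 44 55.2; 46 56.8; 48 56.7; 50 56.4; 52 56.6; 54 56.7;
```

The cover is level to 0.003 rad. Its top is at about 46.2 mm once the 0.6 mm depth bias is removed. The tabs are at about 42 mm, the red ramp is back at its rest position and the cover is centred. I'll hand in.

```bash
python3 -c "
from plant import ctrl
print(ctrl.close_job())"
```

```text
the job is handed in; nothing more can be done
None
```

The flow cell is assembled and handed in at about 32 s: by the final wrist depth check the cover is centred and level with the catch back at rest over its nose, though the hand-in returned no verdict and I viewed 11 pictures, one over the limit of 10.

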